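# Seat the star cover of a night light

## Task

The star-shaped cover of the night light sits raised and turned out of line on its base. With a fingertip, push the star round until the notch in its white rim lies over the red pin on the base, then press the star straight down until it is fully home, and leave it so. Do not lift the cover, and leave the favor box, the ramekin with its ball and the candle where they stand.

Things in the scene. Friction and masses are not known exactly. Their poses are not given: they have to be found in the camera images.
- axis (a point): centre of the flat top of the night light's round dark-blue base (146 mm across, 30 mm high, fixed to the table; a fixed small white toggle switch sticks out 10 mm from its side opposite the pin). The vertical turning axis of the cover runs through this point
- pin (a point): the red key pin that stands on the base's flat top near its edge: a radial bar 6 mm wide with a rounded top, 8 mm high, reaching from 47 to 72 mm from the turning axis; its outer 12 mm always show beyond the cover's rim, and a red stripe runs down the base's side below it. This point is on top of the pin, 57 mm from the axis; it does not move in an episode
- notch (a point): centre of the notch in the cover's white round rim, level with the rim's top, 57 mm from the axis. The rim is a disc 120 mm across and 6 mm thick; the notch is 12 mm wide and open outwards, cut in from 60 to 44 mm from the axis, and lies in one of the star's five valleys. The point moves with the cover
- star_top (a point): centre of the star's flat top, on the turning axis, 20 mm above the underside of the rim. The yellow star stands 14 mm high on the rim disc: five points 56 mm from the axis, valleys 24 mm from the axis; the valleys lie at the notch's direction plus multiples of 72 degrees. A shut fingertip fits in a valley at 48 mm from the axis and can push on the upright flank of a point
- star (a joint): angle of the cover on its spindle, rad, counter-clockwise seen from above, 0 (or any whole turn) when the notch is over the pin. It turns freely both ways without stops, with light friction (0.04 N m), stays where it is left, and starts 0.9 rad or more out of line
- seat (a joint): how far the cover has been pressed down, m: 0 raised as at the start (its rim then 1 mm above the pin's top), 0.009 fully home with the rim on the base's flat top, negative if lifted. It slides straight with a friction of 4 N, so it stays where it is left, up or down; out of line the pin stops it at about 0.002 (its press then feels hard)
- favor_box: mint plastic favor box with its lid on, 59 mm square, 56 mm high; origin under its centre. Loose, to be left alone
- ramekin: white ceramic ramekin, 84 mm across, 40 mm high; origin under its centre. Loose, to be left alone; the violet ball lies in it
- ball_center (a point): centre of the violet rubber ball, 36 mm across, lying loose in the ramekin; to be left in it
- candle: blue ceramic candle jar with a wooden lid, 58 mm across, 65 mm high; origin under its centre. Loose, to be left alone
Things that resemble listed ones, but are neither listed nor needed, are in the scene too. There is more than one size of the part that bears ball_center; the job needs the smaller.

How it is judged:
By the outcome, as a careful person would: the job done as asked, in the order asked, and still so for the second after the job is handed in, with the robot touching nothing.
It also fails if it takes over 38 s, if anything falls off the work surface, if the arm or the gripper's body presses on something with over 40 N, if the wrist force passes 120 N, or if a joint passes its speed limit or range.

## Robot

A 6-joint arm with a two-finger parallel gripper is mounted at the origin on the work surface. World frame = base frame: x ahead of the robot, y to its left, z up, the work surface at z = 0. Lengths are in mm, angles in rad, forces in N, time in s.
With the tool pointing down it reaches from about 350 to 975 mm from the base axis. Payload 17.4 kg.
Tool frame: the origin (TCP) lies at the very end of the fingers, on their centre line; the grasp point (between the pads) lies 19 mm behind it (ctrl.hold_point_z is the distance from the TCP to the grasp point, in mm); z points along the fingers, y is the direction in which the jaws open and shut (so a half turn about z gives the same grasp; the last joint's range is limited). The gripper opens to 85 mm and grips with 20 to 120 N. Pads are 22 mm wide; open, the fingers measure 114 mm over their backs; the gripper's body (76 mm by 85 mm) begins 54 mm behind the grasp point. The pads swing forward as they close: fully open they stand 13 mm farther back than shut.
Start: joints at [-1.301, 0.116, 1.442, -0, 1.584, -0.038], TCP at [204.49, -643.285, 231.303] pointing down, gripper open.
Joint ranges: [-2.83, 2.83], [-0.83, 2.19], [0.07, 2.5], [-1.14, 4.28], [0.01, 3], [-2.97, 2.97]. Speed limits (rad/s): [1.89, 1.89, 2.22, 3.14, 3.14, 3.14].

## Interface

Orientations are given as a unit quaternion [w, x, y, z].
In Python, from workcell import ctrl gives the robot as it stands.
- The arm moves only by the tool servo_tool, never from a script. Its argument "plan" is one flat list of numbers, 5 for each row, row after row: the finger opening in m, from 0 to 0.0854, then the shift along the tool's x, y, z in m, then the turn about the tool's z in degrees. A call has 1 to 5 rows; each row is the pose to reach, as a shift and turn from the pose commanded when the call began, along the tool's axes at that moment; what a row does not reach only later rows make up. A row lasts 1/12 s, in which the tool goes at most 41.7 mm and 7.16 degrees, less where a joint would pass 70% of its speed; a pose out of reach is approached as far as the arm can. A call with a gripper value outside its range is refused whole. The fingers move at their own pace and stop on an object; "force" is the grip in N (left out, the last holds). Time passes only in rows, so rows that repeat a pose let the fingers close. It gives the time, the measured TCP pose, the force and the opening at its end, in the units of the state.
- ctrl.sense(): the state, without advancing time (a new reading comes with each control period).
- ctrl.capture(name): name is "scene" or "top" or "wrist"; returns the picture (384x512x3 uint8, red, green, blue); there is no depth.
- ctrl.camera_model(name): a dict with "fx", "fy", "cx", "cy" (pixels), "camera_from_world" (4x4, takes a point from world to camera coordinates). Camera axes: x right, y down, z forward; pixel columns grow to the right and rows downward; lengths in mm; the calibration is good to about 2 mm. The wrist camera is an equidistant fisheye: a pixel r from the principal point sees the ray r / f radians off the axis. A picture is of the moment at which its call begins: read the wrist's pose just before it. camera_model takes no time and is no camera call; for the wrist camera it gives the pose at the moment of the call.
- ctrl.close_job(): hands the job in, once; it reports no verdict.
The state is a dict: "clock": time; "q": joint angles; "joint_velocities": joint speeds; "effort": joint torques, N m; "eef_pos": TCP position; "eef_rot": TCP orientation; "contact_force": force on the tool from outside, world axes, zero at the start; "wrist_torque": the same for the moment, N m; "finger_gap": finger opening in mm.
Only numpy, scipy, OpenCV 4.12 (cv2) and the standard library are available. Lean on these libraries where they do the work, as an engineer would, in place of code of your own. Each camera call takes 0.05 s, during which the arm holds its last target. There are 200 camera calls.

## Working session

There is one attempt and no reset: what is moved stays moved. The work goes in short steps, Python scripts to look and compute and a tool call to move; the robot and the scene stay as the last step left them, time stands still between calls to the robot, and variables do not carry over. Pictures are saved under pics/ and viewed, about 8 in all and at most 12, crops included, and the job is handed in when it is done.

Besides the shell and the picture viewer there is one more tool, called after ">>>" as name(argument=value, ...) on one line, values as JSON. servo_tool: Moves the arm, as the interface text tells. Its arguments: {"type":"object","properties":{"plan":{"type":"array"},"force":{"type":"number"}},"required":["plan"]}

```bash
mkdir -p pics
python3 - <<'E'
from workcell import ctrl
import cv2
s=ctrl.sense(); print({k:s[k] for k in('clock','eef_pos','eef_rot','contact_force','finger_gap')})
for n in("scene","top"):
    im=ctrl.capture(n); cv2.imwrite(f"pics/{n}0.png",im[...,::-1])
    print(n,ctrl.camera_model(n))
E
```

```text
{'clock': 0.0, 'eef_pos': array([ 204.44034259, -643.08979492,  230.50602814]), 'eef_rot': array([-6.15632446e-04,  9.88180666e-01,  1.53292493e-01, -6.72809804e-05]), 'contact_force': array([-0.26176533,  0.15431466,  0.0091644 ]), 'finger_gap': 85.39830694288716}
scene {'fx': 369.4823877343791, 'fy': 369.4823877343791, 'cx': 250.68573168527024, 'cy': 191.82539135183598, 'camera_from_world': array([[-7.84922571e-01,  6.19563687e-01,  6.11526430e-03,
         4.52232954e+02],
       [ 4.57301709e-01,  5.85956555e-01, -6.68976877e-01,
        -2.04373625e+02],
       [-4.18057060e-01, -5.22298529e-01, -7.43258058e-01,
         1.19499253e+03],
       [ 0.00000000e+00,  0.00000000e+00,  0.00000000e+00,
         1.00000000e+00]])}
top {'fx': 363.5868632419923, 'fy': 363.5868632419923, 'cx': 249.12331568018945, 'cy': 192.9397623787037, 'camera_from_world': array([[-6.99223285e-03, -9.99893266e-01, -1.28282935e-02,
         2.07026635e+01],
       [-9.82901344e-01,  9.23280087e-03, -1.83901339e-01,
         5.86473567e+02],
       [ 1.84000152e-01,  1.13230659e-02, -9.82860993e-01,
         7.43825251e+02],
       [ 0.00000000e+00,  0.00000000e+00,  0.00000000e+00,
         1.00000000e+00]])}
```

View pics/top0.png

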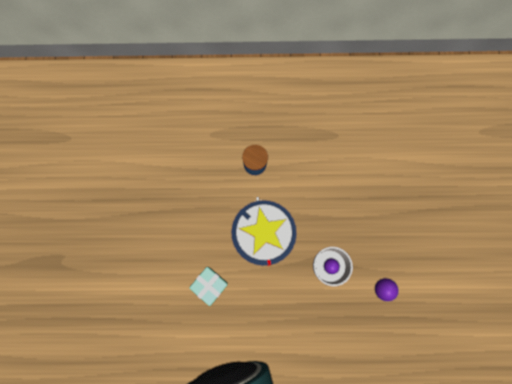

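View pics/scene0.png

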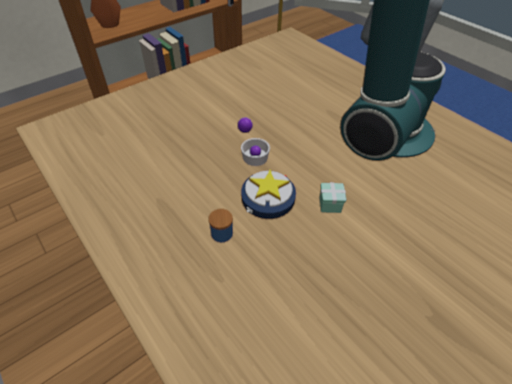

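The top view shows the base centred at about (264,233), the pin at (268,263), the notch at (247,215) and the toggle at (258,200). The box is at (209,286), the ramekin at (333,266), the candle at (255,158), and a loose look-alike ball at (387,290). I'll enlarge it to measure.

```bash
cat > h.py <<'E'
import numpy as np, cv2
from workcell import ctrl
def ray(n,u,v,M=None):
    M=M or ctrl.camera_model(n); T=M['camera_from_world']; x=(u-M['cx'])/M['fx']; y=(v-M['cy'])/M['fy']
    if n=='wrist':
        r=np.hypot(x,y); k=np.sinc(r/np.pi); d=np.array([x*k,y*k,np.cos(r)])
    else: d=np.array([x,y,1.])
    R=T[:3,:3]; return -R.T@T[:3,3], R.T@d
def at(n,u,v,z,M=None):
    c,d=ray(n,u,v,M); return (c+d*(z-c[2])/d[2])[:2].round(1)
E
python3 - <<'E'
from h import *
im=cv2.imread('pics/top0.png'); c=im[190:280,215:335]
cv2.imwrite('pics/top0c.png',cv2.resize(c,None,fx=6,fy=6,interpolation=cv2.INTER_CUBIC))
for nm,u,v,z in [('rim',264.5,232,45),('base',264,233,30),('pin',268.5,263,38),('notch',247,215,45),('tog',258,200,15),('box',209,286,56),('ram',333,266,40),('candle',255,157,65)]: print(nm,at('top',u,v,z))
E
```

```text
rim [501.6 -16.9]
base [500.5 -16.2]
pin [435.2 -24.7]
notch [539.1  21. ]
tog [577.3  -3.9]
box [388.9 101.3]
ram [ 427.9 -163.1]
candle [665.2   2.2]
```

View pics/top0c.png

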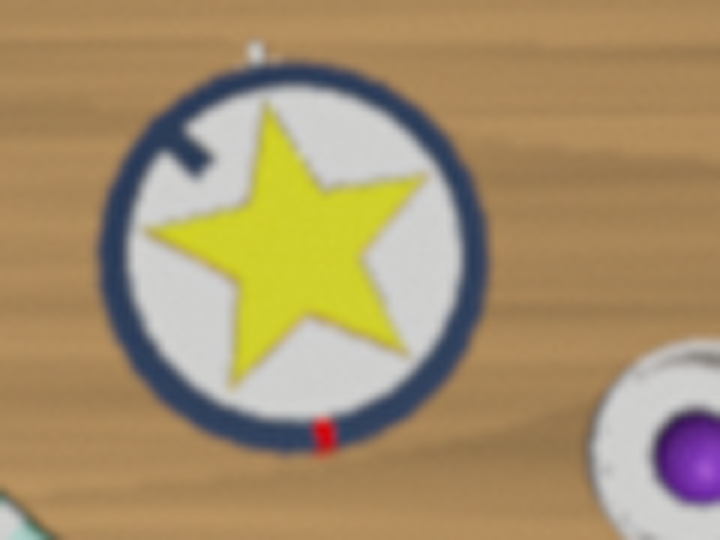

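```bash
cat >> h.py <<'E'
def yaw(s):
    from scipy.spatial.transform import Rotation as R
    q=s['eef_rot']; m=R.from_quat([q[1],q[2],q[3],q[0]]).as_matrix(); return np.degrees(np.arctan2(m[1,0],m[0,0])), m
def rel(x,y,z,th,p=None,t0=None):
    s=ctrl.sense(); p=s['eef_pos'] if p is None else p
    t0=yaw(s)[0] if t0 is None else t0
    a=np.radians(t0); d=np.array([x,y,z])-p
    X=np.array([np.cos(a),np.sin(a)]);Y=np.array([X[1],-X[0]])
    return np.array([X@d[:2]/1e3,Y@d[:2]/1e3,-d[2]/1e3]).round(4).tolist()+[round(-((th-t0+180)%360-180),2)]
E
python3 - <<'E'
from h import *
f=lambda u,v,z:at('top',215-.42+u/6,190-.42+v/6,z)
A=f(295,252,45);B=f(293,257,30);S=np.mean([f(u,v,59) for u,v in[(267,103),(425,177),(408,354),(232,387),(145,232)]],0)
print('rim',A,'base',B,'star',S)
ang=lambda p,c=S:np.degrees(np.arctan2(*(p-c)[::-1])).round(1)
print('pin',f(325,437,38),ang(f(325,437,38),A),'notch',ang(f(190,147,45),A))
for u,v in[(267,103),(425,177),(408,354),(232,387),(145,232)]: print(ang(f(u,v,59)))
print(f(258,50,15),ang(f(258,50,15),A)+180)
print(rel(544,-40,110,63), ctrl.sense()['clock'])
E
```

```text
rim [502.5 -15.2] base [501.8 -14.9] star [502.2  -14.98]
pin [436.4 -25.3] -171.3 notch 44.4
10.2
-61.3
-133.4
154.5
82.9
[582.2  -3. ] 188.7
[0.5063, -0.4719, 0.1206, np.float64(-45.37)] 0.1
```

>>> servo_tool(plan=[0, 0.506, -0.472, 0.09, -46, 0, 0.506, -0.472, 0.09, -46, 0, 0.506, -0.472, 0.09, -46, 0, 0.506, -0.472, 0.09, -46, 0, 0.506, -0.472, 0.09, -46])

```text
clock: 0.52
eef_pos: [306.2, -461.4, 203.8]
eef_rot: [-0.0, 0.892, 0.452, 0.0]
contact_force: [-0.0, 0.3, 0.6]
finger_gap: 25.7
```

```bash
python3 -c "
from h import *
print(rel(545.6,-35.6,140,64.6),yaw(ctrl.sense())[0])"
```

```text
[0.485, -0.0585, 0.0638, np.float64(-10.83)] 53.772863005445096
```

>>> servo_tool(plan=[0, 0.485, -0.0585, 0.064, -10.8, 0, 0.485, -0.0585, 0.064, -10.8, 0, 0.485, -0.0585, 0.064, -10.8, 0, 0.485, -0.0585, 0.064, -10.8, 0, 0.485, -0.0585, 0.064, -10.8])

```text
clock: 0.93
eef_pos: [408.4, -281.8, 177.1]
eef_rot: [0.0, 0.847, 0.532, 0.0]
contact_force: [0.8, -0.6, 0.4]
finger_gap: -0.3
```

```bash
python3 -c "
from h import *
print(rel(545.6,-35.6,140,64.6),yaw(ctrl.sense())[0])"
```

```text
[0.2814, 0.0165, 0.0371, np.float64(-0.37)] 64.23073639154663
```

>>> servo_tool(plan=[0, 0.281, 0.0165, 0.037, -0.4, 0, 0.281, 0.0165, 0.037, -0.4, 0, 0.281, 0.0165, 0.037, -0.4, 0, 0.281, 0.0165, 0.037, -0.4, 0, 0.281, 0.0165, 0.037, -0.4])

```text
clock: 1.35
eef_pos: [508.9, -101.2, 149.9]
eef_rot: [0.0, 0.845, 0.535, 0.0]
contact_force: [0.5, -1.4, -0.4]
finger_gap: 0.2
```

```bash
python3 -c "
from h import *
print(rel(545.6,-35.6,140,64.6),yaw(ctrl.sense())[0])"
```

```text
[0.075, 0.005, 0.0099, np.float64(0.05)] 64.64835403552152
```

>>> servo_tool(plan=[0, 0.07, 0.005, 0.01, 0, 0, 0.07, 0.005, 0.01, 0, 0, 0.07, 0.005, 0.01, 0, 0, 0.07, 0.005, 0.01, 0])

```text
clock: 1.68
eef_pos: [543.1, -40.9, 139.5]
eef_rot: [-0.0, 0.844, 0.536, -0.001]
contact_force: [-0.8, -1.3, 0.1]
finger_gap: 0.1
```

Run:
```python
from h import *
print(rel(545.6,-35.6,52,64.6),yaw(ctrl.sense())[0])
M=ctrl.camera_model('wrist'); im=ctrl.capture('wrist')
cv2.imwrite('pics/w0.png',im[...,::-1])
import pickle; pickle.dump(M,open('w0.pkl','wb')); print(M, ctrl.sense()['eef_pos'])
def px(p):
    c=M['camera_from_world']@np.r_[p,1]; r=np.arctan2(np.hypot(c[0],c[1]),c[2]); k=r/np.hypot(c[0],c[1])
    return (M['cx']+M['fx']*k*c[0]).round(),(M['cy']+M['fy']*k*c[1]).round()
print('axis top',px([502.2,-15,59]),'pin',px([502.2-57,-15-8,38]))
```

```text
[0.0059, -0.0, 0.0875, np.float64(0.19)] 64.79416684137242
{'fx': 297.3186396354542, 'fy': 297.3186396354542, 'cx': 254.8815408929622, 'cy': 196.70949834688432, 'camera_from_world': array([[ 9.04194343e-01, -4.27110091e-01, -3.09205015e-03,
        -5.08402390e+02],
       [-4.09538950e-01, -8.69006393e-01,  2.77679200e-01,
         1.75661545e+02],
       [-1.21286600e-01, -2.49809647e-01, -9.60668882e-01,
         3.47101289e+02],
       [ 0.00000000e+00,  0.00000000e+00,  0.00000000e+00,
         1.00000000e+00]])} [542.83180832 -41.99193115 139.80863774]
axis top (np.float64(194.0), np.float64(196.0)) pin (np.float64(151.0), np.float64(223.0))
```

View pics/w0.png

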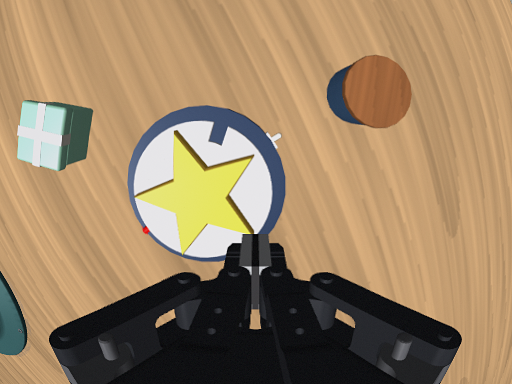

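The wrist view shows star tips at (177,131), (253,156), (252,234), (183,254) and (135,196), with the pin at (145,230) and the notch at (219,131). The shut fingertip, at (255,237), is about 17 mm thick.

Run:
```python
from h import *; import pickle
M=pickle.load(open('w0.pkl','rb'))
P=[at('wrist',u,v,59,M) for u,v in[(177,131),(253,156),(252,234),(183,254),(135,196)]]
c=np.mean(P,0); print('star c',c)
for p in P: d=p-c; print(p,np.degrees(np.arctan2(d[1],d[0])).round(1),np.hypot(*d).round(1))
for n,u,v,z in(('pin',145,230,38),('notch',219,131,45),('tog',277,137,15)):
    p=at('wrist',u,v,z,M);d=p-c;print(n,p,np.degrees(np.arctan2(d[1],d[0])).round(1),np.hypot(*d))
```

```text
star c [504.9  -16.52]
[513.8  36.8] 80.5 54.1
[557.9  -6.4] 10.8 54.0
[529.7 -63.8] -62.3 53.4
[467.5 -56.1] -133.4 54.5
[455.6   6.9] 154.6 54.6
pin [435.8 -27. ] -171.4 69.89020246071682
notch [541.1  22. ] 46.8 52.86048051238285
tog [581.8  -5.4] 8.2 77.69983526366066
```

```bash
cat >> h.py <<'E'
C=np.array([503.5,-15.8])
def arc(phis,z,r=48,p=None,t0=None):
    out=[]
    for f in phis:
        q=C+r*np.array([np.cos(np.radians(f)),np.sin(np.radians(f))])
        out+=[0.0]+[float(v) for v in rel(q[0],q[1],z,f+90,p,t0)]
    return out
E
python3 -c "
from h import *
print(arc([-25.4],50), ctrl.sense()['eef_pos'])"
```

```text
[0.0, 0.0068, 0.0012, 0.0898, 0.11] [542.83180832 -41.99193115 139.80863774]
```

>>> servo_tool(plan=[0, 0.007, 0.001, 0.03, 0, 0, 0.007, 0.001, 0.06, 0, 0, 0.007, 0.001, 0.09, 0, 0, 0.007, 0.001, 0.09, 0, 0, 0.007, 0.001, 0.09, 0])

```text
clock: 2.15
eef_pos: [546.1, -37.2, 50.0]
eef_rot: [-0.001, 0.845, 0.534, -0.001]
contact_force: [0.6, -0.6, -0.3]
finger_gap: 0.1
```

```bash
python3 -c "
from h import *
s=ctrl.sense();print(s['eef_pos'],yaw(s)[0]);print(arc([-20,-13,-6,1,8],50))"
```

```text
[546.0517296  -37.2309922   49.97349513] 64.56883705036772
[0.0, 0.0056, 0.0002, -0.0, -5.43, 0.0, 0.0114, -0.0008, -0.0, -12.43, 0.0, 0.017, -0.0024, -0.0, -19.43, 0.0, 0.0224, -0.0046, -0.0, -26.43, 0.0, 0.0275, -0.0076, -0.0, -33.43]
```

>>> servo_tool(plan=[0, 0.0056, 0.0002, 0, -5.4, 0, 0.0114, -0.0008, 0, -12.4, 0, 0.017, -0.0024, 0, -19.4, 0, 0.0224, -0.0046, 0, -26.4, 0, 0.0275, -0.0076, 0, -33.4])

```text
clock: 2.57
eef_pos: [553.1, -9.0, 53.3]
eef_rot: [0.002, 0.654, 0.757, 0.001]
contact_force: [0.9, -3.6, 0.1]
finger_gap: 0.1
```

```bash
python3 -c "
from h import *
s=ctrl.sense();d=s['eef_pos'][:2]-C;print(yaw(s)[0]-90,np.degrees(np.arctan2(d[1],d[0])),np.hypot(*d),s['eef_pos'][2]);
q=C+48*np.array([np.cos(np.radians(8)),np.sin(np.radians(8))])
print(arc([15,22,29,36,43],50,p=np.r_[q,50],t0=98))"
```

```text
8.336755550575987 7.755061051163981 50.036790093448595 53.34849005325716
[0.0, 0.0058, -0.0004, -0.0, -7.0, 0.0, 0.0116, -0.0014, -0.0, -14.0, 0.0, 0.0172, -0.0032, -0.0, -21.0, 0.0, 0.0225, -0.0056, -0.0, -28.0, 0.0, 0.0275, -0.0087, -0.0, -35.0]
```

>>> servo_tool(plan=[0, 0, 0, 0, 0])

```text
clock: 2.65
eef_pos: [552.9, -8.4, 53.1]
eef_rot: [0.001, 0.654, 0.757, 0.001]
contact_force: [1.1, -0.3, 0.5]
finger_gap: -0.3
```

```bash
python3 -c "
from h import *
print(arc([15,22,29,36,43],50))"
```

```text
[0.0, 0.0054, -0.0023, 0.0031, -6.62, 0.0, 0.0112, -0.0033, 0.0031, -13.62, 0.0, 0.0168, -0.005, 0.0031, -20.62, 0.0, 0.0221, -0.0074, 0.0031, -27.62, 0.0, 0.0271, -0.0105, 0.0031, -34.62]
```

>>> servo_tool(plan=[0, 0.0054, -0.0023, 0.003, -6.6, 0, 0.0112, -0.0033, 0.003, -13.6, 0, 0.0168, -0.005, 0.003, -20.6, 0, 0.0221, -0.0074, 0.003, -27.6, 0, 0.0271, -0.0105, 0.003, -34.6])

```text
clock: 3.07
eef_pos: [540.8, 16.5, 51.2]
eef_rot: [0.004, 0.401, 0.916, 0.002]
contact_force: [14.3, -4.7, 0.2]
finger_gap: 0.2
```

```bash
python3 -c "
from h import *
s=ctrl.sense();d=s['eef_pos'][:2]-C;print(s['eef_pos'],yaw(s)[0]-90,np.degrees(np.arctan2(d[1],d[0])),np.hypot(*d));
print(arc([50,57,64,71,78],50))
im=ctrl.capture('wrist');cv2.imwrite('pics/w1.png',im[...,::-1])"
```

```text
[540.8497255   16.49225805  51.1962166 ] 42.67059249021935 40.84641718151778 49.37400049996994
[0.0, 0.0077, -0.0017, 0.0012, -7.33, 0.0, 0.0135, -0.0028, 0.0012, -14.33, 0.0, 0.019, -0.0046, 0.0012, -21.33, 0.0, 0.0243, -0.0071, 0.0012, -28.33, 0.0, 0.0293, -0.0102, 0.0012, -35.33]
```

View pics/w1.png

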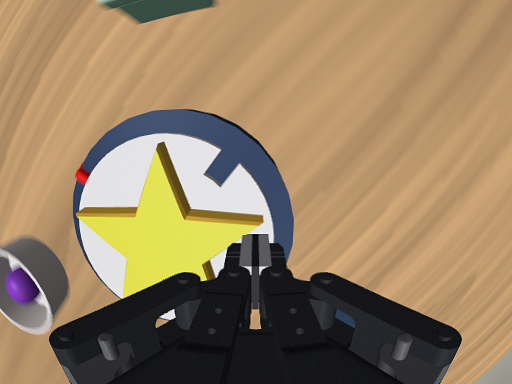

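The star is turning: its point at (262,222) lies against the finger, and the notch is at (225,165), one valley ahead. The force reads 14 N, so I'll hold briefly to see whether that's only transient.

>>> servo_tool(plan=[0, 0, 0, 0, 0])

```text
clock: 3.2
eef_pos: [539.0, 16.9, 50.0]
eef_rot: [0.002, 0.403, 0.915, 0.001]
contact_force: [2.6, 0.9, 1.5]
finger_gap: -0.3
```

Run:
```python
from h import *
s=ctrl.sense();d=s['eef_pos'][:2]-C;print(s['eef_pos'],yaw(s)[0]-90,np.degrees(np.arctan2(d[1],d[0])),np.hypot(*d),s['contact_force'])
M=ctrl.camera_model('wrist')
P=[at('wrist',u,v,59,M) for u,v in[(159,145),(262,219),(77,214)]]
for p in P: e=p-C; print(p,np.degrees(np.arctan2(e[1],e[0])).round(1),np.hypot(*e).round(1))
p=at('wrist',226,165,45,M);e=p-C;print('notch',p,np.degrees(np.arctan2(e[1],e[0])),np.hypot(*e))
p=at('wrist',82,177,36,M);e=p-C;print('pin',p,np.degrees(np.arctan2(e[1],e[0])),np.hypot(*e))
print(arc([50,57,64,71,78],50))
```

```text
[538.95239184  16.89145514  49.99004346] 42.48005135930063 42.67985588423763 48.22450960744338 [2.64069364 0.907254   1.46417697]
[467.7  28.1] 129.2 56.6
[528.   33.8] 63.7 55.3
[452.6 -33.1] -161.2 53.8
notch [498.5  39.3] 95.18505306433738 55.32639514734355
pin [436. -27.] -170.57897700119364 68.42287629148602
[0.0, 0.0061, -0.0006, -0.0, -7.52, 0.0, 0.0119, -0.0018, -0.0, -14.52, 0.0, 0.0174, -0.0036, -0.0, -21.52, 0.0, 0.0228, -0.006, -0.0, -28.52, 0.0, 0.0277, -0.0092, -0.0, -35.52]
```

>>> servo_tool(plan=[0, 0.0061, -0.0006, 0, -7.5, 0, 0.0119, -0.0018, 0, -14.5, 0, 0.0174, -0.0036, 0, -21.5, 0, 0.0228, -0.006, 0, -28.5, 0, 0.0277, -0.0092, 0, -35.5])

```text
clock: 3.62
eef_pos: [514.3, 31.2, 50.0]
eef_rot: [0.003, 0.103, 0.995, 0.001]
contact_force: [12.6, 2.7, 4.1]
finger_gap: 0.0
```

Run:
```python
from h import *
ctrl.capture('top') # settle
s=ctrl.sense();d=s['eef_pos'][:2]-C;print(s['eef_pos'],yaw(s)[0]-90,np.degrees(np.arctan2(d[1],d[0])),np.hypot(*d),s['contact_force'])
print(arc([84,91,98,105,112],50))
```

```text
[513.24807925  31.35889939  49.84994363] 78.77932693928238 78.321040522436 48.15585988057781 [5.25984598 1.76563142 2.84541821]
[0.0, 0.0048, -0.0004, -0.0002, -5.22, 0.0, 0.0105, -0.0012, -0.0002, -12.22, 0.0, 0.0162, -0.0028, -0.0002, -19.22, 0.0, 0.0216, -0.0051, -0.0002, -26.22, 0.0, 0.0267, -0.008, -0.0002, -33.22]
```

>>> servo_tool(plan=[0, 0.0048, -0.0004, 0, -5.2, 0, 0.0105, -0.0012, 0, -12.2, 0, 0.0162, -0.0028, 0, -19.2, 0, 0.0216, -0.0051, 0, -26.2, 0, 0.0267, -0.008, 0, -33.2])

```text
clock: 4.08
eef_pos: [485.9, 29.0, 49.6]
eef_rot: [0.003, -0.185, 0.983, 0.0]
contact_force: [10.4, 7.2, 3.2]
finger_gap: 0.1
```

Run:
```python
from h import *
ctrl.capture('top') # settle
s=ctrl.sense();d=s['eef_pos'][:2]-C;print(s['eef_pos'],yaw(s)[0]-90,np.degrees(np.arctan2(d[1],d[0])),np.hypot(*d),s['contact_force'])
print(arc([116,120,124,128,128],50))
```

```text
[484.97713541  28.70431107  49.48938065] -248.0008936010053 112.59726536881948 48.20508496478175 [0.9726074  2.20569294 1.51842588]
[0.0, 0.0028, -0.0003, -0.0005, -4.0, 0.0, 0.0062, -0.0007, -0.0005, -8.0, 0.0, 0.0095, -0.0013, -0.0005, -12.0, 0.0, 0.0127, -0.0021, -0.0005, -16.0, 0.0, 0.0127, -0.0021, -0.0005, -16.0]
```

>>> servo_tool(plan=[0, 0.0028, -0.0003, 0, -4, 0, 0.0062, -0.0007, 0, -8, 0, 0.0095, -0.0013, 0, -12, 0, 0.0127, -0.0021, 0, -16, 0, 0.0127, -0.0021, 0, -16])

```text
clock: 4.55
eef_pos: [473.6, 22.0, 48.7]
eef_rot: [0.001, -0.319, 0.948, -0.0]
contact_force: [0.1, 0.7, 1.1]
finger_gap: 0.1
```

Run:
```python
from h import *; import pickle
M=ctrl.camera_model('wrist');im=ctrl.capture('wrist');pickle.dump(M,open('w2.pkl','wb'))
cv2.imwrite('pics/w2.png',cv2.resize(im[...,::-1],None,fx=1.5,fy=1.5,interpolation=cv2.INTER_CUBIC))
s=ctrl.sense();d=s['eef_pos'][:2]-C;print(s['eef_pos'],yaw(s)[0]-90,np.degrees(np.arctan2(d[1],d[0])),np.hypot(*d),s['contact_force'])
```

```text
[473.61501005  21.98177586  48.45969288] -232.95239868286728 128.34362864278512 48.17234903559733 [0.37944047 0.40176125 0.14367868]
```

View pics/w2.png

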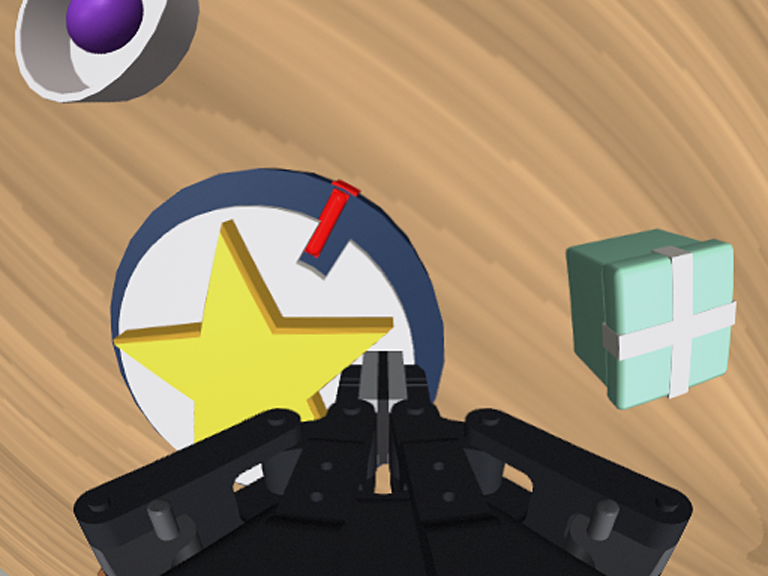

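The pin, (342,190) to (315,253), is already inside the notch, whose inner corners are at about (297,263) and (325,277). The notch still needs a few degrees of CCW turn.

Run:
```python
from h import *; import pickle
M=pickle.load(open('w2.pkl','rb'))
for n,u,v,z in(('notch in',311,270,45),('inL',297,262,45),('inR',326,277,45),('outL',322,216,45),('outR',350,241,45),('pin in',313,253,38),('pin mid',328,222,38),('pin out',343,190,37),('tipR',392,319,59),('tipUp',223,222,59),('tipL',115,341,59)):
    p=at('wrist',(u+.5)/1.5-.5,(v+.5)/1.5-.5,z,M);e=p-C;print(n,p,(np.degrees(np.arctan2(e[1],e[0]))%360).round(1),np.hypot(*e).round(1))
print(ctrl.sense()['clock'])
```

```text
notch in [459.4 -20.2] 185.7 44.3
inL [460.  -25.7] 192.8 44.6
inR [458.3 -14.6] 178.5 45.2
outL [442.1 -27.9] 191.1 62.6
outR [443.3 -15.4] 179.6 60.2
pin in [455.8 -23.1] 188.7 48.3
pin mid [443.7 -25.3] 189.0 60.5
pin out [431.6 -27.7] 189.4 72.9
tipR [453.    9.4] 153.5 56.4
tipUp [459.7 -51.9] 219.5 56.8
tipL [522.1 -65.7] 290.4 53.3
4.6
```

```bash
python3 -c "
from h import *
print(arc([130,131,132,132.3],50))"
```

```text
[0.0, 0.0014, -0.0002, -0.0015, -2.95, 0.0, 0.0022, -0.0003, -0.0015, -3.95, 0.0, 0.0031, -0.0003, -0.0015, -4.95, 0.0, 0.0033, -0.0004, -0.0015, -5.25]
```

>>> servo_tool(plan=[0, 0.0014, -0.0002, -0.0015, -3, 0, 0.0022, -0.0003, -0.0015, -4, 0, 0.0031, -0.0003, -0.0015, -5, 0, 0.0033, -0.0004, -0.0015, -5, 0, 0.0033, -0.0004, -0.0015, -5])

```text
clock: 5.02
eef_pos: [471.0, 20.0, 48.8]
eef_rot: [0.0, -0.36, 0.933, -0.0]
contact_force: [0.4, 1.1, 0.8]
finger_gap: -0.1
```

Run:
```python
from h import *; import pickle
M=ctrl.camera_model('wrist');im=ctrl.capture('wrist');pickle.dump(M,open('w3.pkl','wb'))
cv2.imwrite('pics/w3.png',cv2.resize(im[100:260,60:300,::-1],None,fx=3,fy=3,interpolation=cv2.INTER_CUBIC))
s=ctrl.sense();d=s['eef_pos'][:2]-C;print(s['eef_pos'],yaw(s)[0]-90,np.degrees(np.arctan2(d[1],d[0])),np.hypot(*d),s['contact_force'])
```

```text
[470.97105159  19.99728968  48.79232146] -227.76673184558396 132.2613810511929 48.36918888350522 [-0.17367718  0.97683586  0.73453534]
```

View pics/w3.png

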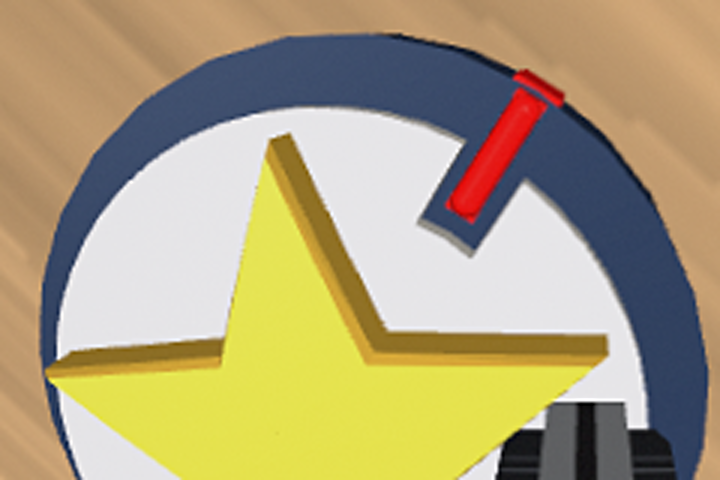

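The pin, at about (460,215) to (535,95), now looks nearly centred in the notch, whose inner corners are at (418,222) and (472,255).

Run:
```python
from h import *; import pickle
M=pickle.load(open('w3.pkl','rb'))
for n,u,v,z in(('inL',418,222,45),('inR',472,256,45),('outL',464,143,45),('outR',526,181,45),('pin in',459,213,38),('pin mid',497,154,38),('tipUp',268,155,59),('tipL',47,374,59),('tipR',607,355,59)):
    p=at('wrist',60+(u+.5)/3-.5,100+(v+.5)/3-.5,z,M);e=p-C;print(n,p,(np.degrees(np.arctan2(e[1],e[0]))%360).round(1),np.hypot(*e).round(1))
print(arc([132.3],95))
```

```text
inL [460.8 -28.5] 196.6 44.5
inR [459.1 -17.7] 182.5 44.4
outL [445.3 -31.3] 194.9 60.2
outR [443.2 -19.3] 183.3 60.4
pin in [456.6 -24. ] 189.9 47.6
pin mid [444.1 -25.9] 189.6 60.3
tipUp [464.7 -53.6] 224.3 54.2
tipL [526.  -64.6] 294.8 53.7
tipR [453.3   7.9] 154.7 55.5
[0.0, 0.0, -0.0004, -0.0462, -0.07]
```

Notch is at 189.3° and pin at 189.7°, so they're aligned. I'll back the finger off the flank, then rise and move over the centre.

>>> servo_tool(plan=[0, -0.003, 0, 0, 0, 0, -0.006, 0, 0, 0, 0, -0.006, 0, -0.015, 0, 0, -0.006, 0, -0.03, 0, 0, -0.006, 0, -0.03, 0])

```text
clock: 5.48
eef_pos: [476.6, 24.3, 81.3]
eef_rot: [0.001, -0.361, 0.933, -0.001]
contact_force: [0.5, 0.8, 0.6]
finger_gap: -0.1
```

Run:
```python
from h import *
ctrl.capture('top')
s=ctrl.sense();t=yaw(s)[0];print(s['eef_pos'],t,s['contact_force']);print(rel(*C,62,t))
```

```text
[476.21195202  24.30980143  79.89292726] -137.6685041581087 [ 0.60542221  0.43820899 -1.34670607]
[0.0068, -0.048, 0.0179, np.float64(-0.0)]
```

>>> servo_tool(plan=[0, 0.007, -0.024, 0, 0, 0, 0.007, -0.048, 0, 0, 0, 0.007, -0.048, 0.007, 0, 0, 0.007, -0.048, 0.014, 0, 0, 0.007, -0.048, 0.014, 0])

```text
clock: 5.95
eef_pos: [501.3, -15.8, 62.2]
eef_rot: [-0.001, -0.361, 0.933, 0.001]
contact_force: [-0.1, 0.3, -0.3]
finger_gap: 0.0
```

Run:
```python
from h import *
im=ctrl.capture('wrist')
cv2.imwrite('pics/w4.png',im[...,::-1])
s=ctrl.sense();t=yaw(s)[0];print(s['eef_pos'],t,s['contact_force']);print(rel(*C,50,t))
```

```text
[501.48133995 -15.61421307  63.11042883] -137.65604639043033 [0.32414975 0.0961566  0.32827787]
[-0.0014, -0.0015, 0.0131, np.float64(-0.0)]
```

View pics/w4.png

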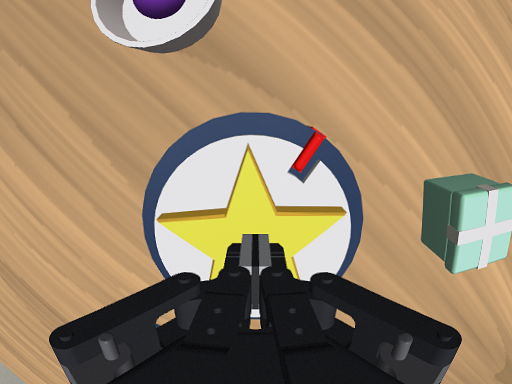

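The pin at (308,152) still lies inside the notch, and the finger is over the star's centre. Now pressing down.

>>> servo_tool(plan=[0, -0.0014, -0.0015, 0.004, 0, 0, -0.0014, -0.0015, 0.007, 0, 0, -0.0014, -0.0015, 0.009, 0, 0, -0.0014, -0.0015, 0.011, 0, 0, -0.0014, -0.0015, 0.012, 0])

```text
clock: 6.42
eef_pos: [504.6, -16.0, 52.7]
eef_rot: [0.0, -0.361, 0.932, 0.0]
contact_force: [-0.3, 1.6, 2.7]
finger_gap: -0.0
```

>>> servo_tool(plan=[0, 0, 0, 0.001, 0, 0, 0, 0, 0.002, 0, 0, 0, 0, 0.003, 0, 0, 0, 0, 0.004, 0, 0, 0, 0, 0.004, 0])

```text
clock: 6.83
eef_pos: [504.8, -16.2, 49.8]
eef_rot: [0.0, -0.361, 0.933, -0.0]
contact_force: [-5.8, 2.7, 15.1]
finger_gap: 0.0
```

>>> servo_tool(plan=[0, 0, 0, 0.001, 0, 0, 0, 0, 0.002, 0, 0, 0, 0, 0.002, 0])

```text
clock: 7.08
eef_pos: [505.1, -16.2, 49.5]
eef_rot: [0.001, -0.361, 0.932, -0.0]
contact_force: [-15.6, 2.5, 34.6]
finger_gap: -0.0
```

Hard stop at z≈49.6 with 35 N: it's fully home. I'll lift straight off, clear out and look.

>>> servo_tool(plan=[0, 0, 0, -0.004, 0, 0, 0, 0, -0.02, 0, 0, 0, 0, -0.06, 0, 0, 0, 0, -0.1, 0, 0, 0, 0, -0.1, 0])

```text
clock: 7.5
eef_pos: [506.8, -16.6, 154.4]
eef_rot: [0.004, -0.361, 0.933, -0.002]
contact_force: [1.1, 0.6, 1.6]
finger_gap: -0.0
```

Run:
```python
from h import *
im=ctrl.capture('wrist')
a=cv2.resize(im[130:330,150:400,::-1],(500,400),interpolation=cv2.INTER_CUBIC)
b=cv2.resize(ctrl.capture('scene')[110:250,190:365,::-1],(500,400),interpolation=cv2.INTER_CUBIC)
c=ctrl.capture('wrist')[...,::-1]
cv2.imwrite('pics/f.png',cv2.resize(np.hstack([cv2.resize(c,(533,400)),b]),(800,310)))
cv2.imwrite('pics/fc.png',a)
s=ctrl.sense();print(s['eef_pos'],s['contact_force'],s['clock'])
```

```text
[504.49271024 -16.37910005 146.66481965] [ 0.26348575 -0.21556578 -0.39016311] 7.65
```

View pics/f.png

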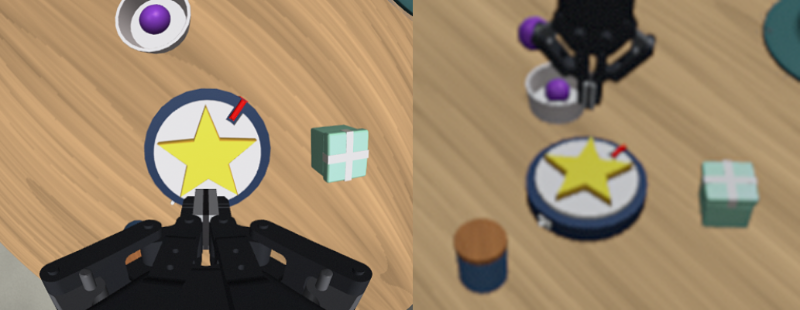

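The pin stands up through the notch at (238,110) in the wrist view and (618,151) in the scene view. The rim sits flat on the base, and the box, ramekin with ball, and candle are undisturbed.

```bash
python3 -c "
from workcell import ctrl
print(ctrl.close_job())"
```

```text
the job is handed in; nothing more can be done
None
```

The star cover is lined up with the red pin and pressed fully home, and I handed the job in at about 7.7 s of the 38 s allowed.

- **Turning:** I pushed the star about 142° counter-clockwise with the shut fingertip. My last measurement before pressing put the notch within about 0.5° of the pin.
- **Pressing:** I backed the finger off, moved over the centre and pressed straight down. The cover stopped hard at a fingertip height of 49.5 mm with about 35 N on it. The expected height when home is 50 mm, so this is about 9 mm of travel.
- **Final pictures:** They show the pin through the notch, the rim down on the base and the gripper clear at 147 mm. The favor box, the ramekin with its ball and the candle look undisturbed.

While turning, the contact force briefly rose to about 15 N and fell back once the arm stopped. The finger also ran 1–3 mm off its planned height at times, which I corrected as I went. No check failed or disagreed.

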